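# Tip the drained prep tubs back onto their bases

## Task

Two washed steel prep tubs were left lying on their sides on the chopping board to drain. Tip each one over onto its base, so that both stand flat on the board with their mouths up, ready to fill: push on the upper rim with the fingertips so that the tub rolls over its lower base edge where it is, without picking it up or shoving it across the board. Leave the peppers, the corer, the bottle and the third tub as they are, standing ones standing.

Things in the scene. Friction and masses are not known exactly. Their poses are not given: they have to be found in the camera images.
- board: White plastic chopping board, 440 (x) x 760 (y) x 15 mm, fixed to the table, its top 15 mm above the table. Origin: centre of its underside. It is moved and turned a little between starts.
- tub_large: LARGER of two open steel tubs lying on the board, 0.22-0.45 kg, walls and base 4 mm, dark rim round the mouth. As it lies: 65 mm along its x, 120 along y, 110 high (z up). Mouth faces its own -x, closed base its +x. Origin: centre of the wall it lies on. Pushed along +x at the top rim (under 5 N) it turns over its lower base edge, past 23 deg falls onto its base; x points down.
- tub_large_push (a point): Middle of the upper rim edge of tub_large as it lies (mouth side, top outer edge, 110 mm above the board): the place to push, towards the tub's +x. Moves with the tub.
- tub_large_turn (a point): Middle of the tub's lower edge on the base side, resting on the board: the edge it turns about. Moves with the tub.
- tub_large_base (a point): Centre of the outer face of that tub's closed base. On the board's top once the tub stands.
- tub_small: SMALLER of two open steel tubs lying on the board, 0.17-0.35 kg, walls and base 4 mm, dark rim round the mouth. As it lies: 60 mm along its x, 95 along y, 100 high (z up). Mouth faces its own -x, closed base its +x. Origin: centre of the wall it lies on. Pushed along +x at the top rim (under 5 N) it turns over its lower base edge, past 23 deg falls onto its base; x points down.
- tub_small_push (a point): Middle of the upper rim edge of tub_small as it lies (mouth side, top outer edge, 100 mm above the board): the place to push, towards the tub's +x. Moves with the tub.
- tub_small_turn (a point): Middle of the tub's lower edge on the base side, resting on the board: the edge it turns about. Moves with the tub.
- tub_small_base (a point): Centre of the outer face of that tub's closed base. On the board's top once the tub stands.
- pepper_a: Cored green pepper stood on its cut end beside the larger tub, 40 mm across, 75 mm tall, 35 g, loose, easily knocked over; leave alone. Origin: centre of its underside, z up.
- pepper_b: The same beside the smaller tub, 68 mm tall; leave alone.
- pepper_c: The same between the two tubs, in the middle of the board, 80 mm tall; leave alone.
- pepper_d: Cut pepper lying on the board, 85 mm long, 36 mm thick, beyond pepper_c; loose, leave alone. Origin: centre of its underside.
- pepper_e: Cut pepper lying on the table left of the board, 95 mm long, 36 mm thick; loose, leave alone.
- tub_spare: A third steel tub, 130 x 100 x 60 mm, already standing mouth up on the table right of the board; leave alone. Origin: centre of its underside.
- oil: Amber oil bottle, 60 mm across, 170 mm tall, on the table right of the board; leave alone.
- corer: Pepper corer, 160 mm long, 14 mm high, lying on the near part of the board between the tubs; loose, leave alone.
Mind the look-alikes: they are no part of the job. Leave any red or yellow look-alike of the tub_small alone.

How it is judged:
At the end, for the whole second after the job is handed in: Both tubs stand at rest on their bases, mouth up (within 5 degrees, base within 4 mm of the board), the edge each turned about within 60 mm of its start; every pepper, corer, bottle and spare tub within 25 mm of its start, the standing peppers and bottle upright (angle between each of tub_large, tub_small's own x axis and vertical above 3.05 rad and height (world z) of each of tub_large_base, tub_small_base below 0.019 m and distance of each of tub_large_turn, tub_small_turn from where it was at the start of the episode below 0.06 m and linear speed of each of tub_large, tub_small below 0.02 m/s and angular speed of each of tub_large, tub_small below 0.1 rad/s and distance of each of pepper_a, pepper_b, pepper_c, pepper_d, pepper_e, tub_spare, oil, corer from where it was at the start of the episode below 0.025 m and angle between each of pepper_a, pepper_b, pepper_c, oil's own z axis and vertical below 0.3 rad); the robot touches nothing.
It fails at once if the larger tub is lifted: the edge it turns about rises 25 mm off the board (height (world z) of tub_large_turn above 0.04 m).
It fails at once if the smaller tub is lifted: the edge it turns about rises 25 mm off the board (height (world z) of tub_small_turn above 0.04 m).
It fails at once if a bystander (pepper, corer, spare tub or oil bottle) is knocked over or shifted 25 mm (distance of any of pepper_a, pepper_b, pepper_c, pepper_d, pepper_e, tub_spare, oil, corer from where it was at the start of the episode above 0.025 m or angle between any of pepper_a, pepper_b, pepper_c, pepper_d, pepper_e, tub_spare, oil, corer's own z axis and vertical above 0.5 rad).
It also fails if it takes over 45 s, if anything falls off the work surface, if the arm or the gripper's body presses on something with over 40 N, if the wrist force passes 120 N, or if a joint passes its speed limit or range.

## Robot

A 6-joint arm with a two-finger parallel gripper is mounted at the origin on the work surface. World frame = base frame: x ahead of the robot, y to its left, z up, the work surface at z = 0. Lengths are in m, angles in rad, forces in N, time in s.
With the tool pointing down it reaches from about 0.275 to 0.75 m from the base axis. Payload 10.2 kg.
Tool frame: the origin (TCP) lies at the very end of the fingers, on their centre line; the grasp point (between the pads) lies 19 mm behind it; z points along the fingers, y is the line along which they close (so a half turn about z gives the same grasp; the last joint's range is limited). The gripper opens to 85 mm and grips with 20 to 120 N. Pads are 22 mm wide; open, the fingers measure 114 mm over their backs; the gripper's body (76 mm by 85 mm) begins 54 mm behind the grasp point. The pads swing forward as they close: fully open they stand 13 mm farther back than shut.
Start: joints at [0.886, 0.313, 1.498, -0, 1.331, -0.223], TCP at [0.234, 0.47, 0.231] pointing down, gripper open.
Joint ranges: [-2.94, 2.94], [-0.97, 2.17], [0.19, 2.56], [-1.23, 4.37], [0.02, 3.11], [-2.88, 2.88]. Speed limits (rad/s): [2.39, 2.39, 3.01, 3.14, 3.14, 3.14].

## Interface

Orientations are given as a rotation vector (axis times angle).
In Python, from rig import robot gives the robot as it stands.
- The arm moves only by the tool drive_tool, never from a script. Its argument "deltas" is a list of rows, each an object of numbers: "x", "y", "z": the shift along the tool's x, y, z in cm; "rx", "ry", "rz": the turn, a rotation vector about the tool's x, y, z in rad. A call has 1 to 12 rows; each row shifts and turns the commanded pose from where the row before left it, along the tool's axes as they then stand; what a row does not reach is not made up. A row lasts 1/8 s, in which the tool goes at most 62.5 mm and 10.7 degrees, less where a joint would pass 70% of its speed; a pose out of reach is approached as far as the arm can. A call is refused whole if a number of a shift passes 6.25 or a number of a turn 0.188, either way. A call with a gripper value outside its range is refused whole. "fingers" is the finger opening in cm, from 0 to 8.54, set as the call begins (left out, the last holds). The fingers move at their own pace and stop on an object; the grip force is fixed at half the most. Time passes only in rows, so rows that do not move let the fingers close. It gives the time, the measured TCP pose, the force, the opening and the grip force at its end, in the units of the state.
- robot.sense(): the state, without advancing time (a new reading comes with each control period).
- robot.grab_frame(name): name is "scene" or "top" or "wrist"; returns a dict with "pixels" (420x560x3 uint8, red, green, blue), "camera_matrix" (3x3 intrinsics, pixels), "distortion" ([k1, k2, p1, p2, k3] as OpenCV has them; the pictures are not rectified), "rvec" (rotation vector, rad) and "tvec" (3), from world to camera coordinates, as OpenCV has them; the wrist camera has in their place "T_tool_cam" (4x4, takes a point from camera to tool coordinates, whose origin is the TCP and whose axes are the flange's). Camera axes: x right, y down, z forward; pixel columns grow to the right and rows downward; lengths in m; the calibration is good to about 2 mm. A picture is of the moment at which its call begins: read the wrist's pose just before it. There is no depth.
- robot.close_job(): hands the job in; it is judged then, once.
Trained networks look in the newest picture that a camera, given by its name, has taken for a name from the list of things; names that differ only in an ending like _2 or _b are one class to them, and where a whole thing is asked for, a point or a joint stands for the part that bears it (a point fixed in the world has none). Each returns a list of dicts, best first, with "score" (0 to 1); they miss things now and then, are a little off and sometimes report something else, mostly with a low value. They report only what shows in the picture. A call takes as long as a camera call. They do not tell look-alikes from the thing itself.
- robot.regions_of(name, camera): "pixels" (420x560 bool, what is visible of it) and "at" ([column, row] in pixels, amid what is visible of it).
- robot.place_of(name, camera): "at" ([column, row] in pixels: a listed point, or the origin of a listed thing).
The state is a dict: "time_s": time; "joint_positions": joint angles; "joint_vel": joint speeds; "effort": joint torques, N m; "tool_pos": TCP position; "orientation": TCP orientation; "wrist_force": force on the tool from outside, world axes, zero at the start; "moment": the same for the moment, N m; "opening": finger opening in m; "finger_force": force on a finger pad.
Only numpy, scipy, OpenCV 4.12 (cv2) and the standard library are available. Lean on these libraries where they do the work, as an engineer would, in place of code of your own. Each camera call takes 0.05 s, during which the arm holds its last target. There are 200 camera calls.

## Working session

There is one attempt and no reset: what is moved stays moved. The work goes in short steps, Python scripts to look and compute and a tool call to move; the robot and the scene stay as the last step left them, time stands still between calls to the robot, and variables do not carry over. Pictures are saved under pics/ and viewed, at most 10 in all, crops included, and the job is handed in when it is done.

Besides the shell and the picture viewer there is one more tool, called after "Request:" as name(argument=value, ...) on one line, values as JSON. drive_tool: Moves the arm, as the interface text tells. Its arguments: {"type":"object","properties":{"deltas":{"type":"array"},"fingers":{"type":"number"}},"required":["deltas"]}

```bash
mkdir -p pics; cat > h.py <<'E'
import numpy as np, cv2
from rig import robot
def ray(f,px):
    u=cv2.undistortPoints(np.array([[px]],float),f["camera_matrix"],np.array(f["distortion"]))[0,0]
    R,_=cv2.Rodrigues(np.array(f["rvec"],float));t=np.array(f["tvec"]).ravel()
    return -R.T@t, R.T@np.array([u[0],u[1],1.])
def at(f,px,z):
    o,d=ray(f,px); return (o+d*(z-o[2])/d[2]).round(4)
E
python3 - <<'E'
from h import *
f={}
for c in("scene","top"):
    f[c]=robot.grab_frame(c); cv2.imwrite(f"pics/{c}0.png",f[c]["pixels"][:,:,::-1])
Z=dict(tub_large=.015,tub_large_push=.125,tub_large_turn=.015,tub_small=.015,tub_small_push=.115,tub_small_turn=.015,pepper_a=.015,pepper_b=.015,pepper_c=.015,pepper_d=.015,corer=.015,oil=0,tub_spare=0,pepper_e=0,board=0)
for n,z in Z.items():
    for c in f:
        for r in robot.place_of(n,c)[:4]:
            if r["score"]>.25: print(n,c,round(r["score"],2),np.round(r["at"]),at(f[c],r["at"],z)[:2])
s=robot.sense();print(s["time_s"],s["tool_pos"],s["orientation"])
E
```

```text
tub_large scene 0.76 [227. 285.] [ 0.5476 -0.2304]
tub_large top 0.8 [352. 192.] [ 0.5478 -0.2204]
tub_large_push scene 0.61 [216. 249.] [ 0.5081 -0.2398]
tub_large_push top 0.89 [362. 196.] [ 0.515  -0.2366]
tub_large_turn scene 0.59 [231. 295.] [ 0.5844 -0.2315]
tub_large_turn top 0.77 [352. 182.] [ 0.5796 -0.2192]
tub_small scene 0.94 [358. 242.] [0.5373 0.1762]
tub_small scene 0.58 [474. 247.] [0.6925 0.4887]
tub_small top 0.85 [143. 148.] [0.6825 0.4939]
tub_small top 0.83 [232. 190.] [0.5443 0.1844]
tub_small top 0.78 [175. 289.] [0.2092 0.3608]
tub_small top 0.65 [445. 242.] [ 0.3836 -0.5293]
tub_small_push scene 0.98 [489. 222.] [0.6959 0.5098]
tub_small_push scene 0.64 [372. 149.] [0.2664 0.3612]
tub_small_push scene 0.62 [229. 284.] [ 0.6262 -0.2423]
tub_small_push scene 0.58 [366. 226.] [0.5719 0.1716]
tub_small_push top 0.89 [234. 179.] [0.5643 0.1693]
tub_small_push top 0.81 [126. 144.] [0.6696 0.5209]
tub_small_push top 0.77 [164. 279.] [0.2416 0.3757]
tub_small_push top 0.68 [225. 196.] [0.5085 0.1953]
tub_small_turn scene 0.83 [357. 235.] [0.5124 0.1845]
tub_small_tur
[... 1949 characters left out ...]
73 [428. 185.] [ 0.5795 -0.4781]
tub_spare scene 0.96 [111. 281.] [ 0.3998 -0.5328]
tub_spare top 0.6 [445. 244.] [ 0.379  -0.5337]
pepper_e scene 0.85 [265. 276.] [ 0.5453 -0.1205]
pepper_e scene 0.83 [290. 256.] [ 0.5014 -0.0269]
pepper_e scene 0.64 [314. 295.] [ 0.6574 -0.0208]
pepper_e scene 0.64 [456. 217.] [0.5512 0.524 ]
pepper_e top 0.71 [134. 190.] [0.5397 0.5196]
pepper_e top 0.65 [322. 188.] [ 0.5612 -0.1213]
pepper_e top 0.64 [297. 157.] [ 0.6671 -0.031 ]
pepper_e top 0.61 [359. 199.] [ 0.5261 -0.2454]
board scene 0.58 [296. 261.] [ 0.5239 -0.0175]
board top 0.71 [294. 198.] [ 0.5239 -0.0234]
1.6 [0.23392945 0.47000887 0.23130841] [-7.18952253e-01 -3.05820051e+00 -4.62376201e-05]
```

View pictures.

```bash
python3 - <<'E'
import cv2
a=cv2.imread("pics/scene0.png")[190:320,190:410];cv2.imwrite("pics/c1.png",cv2.resize(a,None,fx=3.6,fy=3.6,interpolation=3))
a=cv2.imread("pics/top0.png")[130:260,190:410];cv2.imwrite("pics/c2.png",cv2.resize(a,None,fx=3.6,fy=3.6,interpolation=3))
E
```

```text
(no output)
```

View pics/scene0.png

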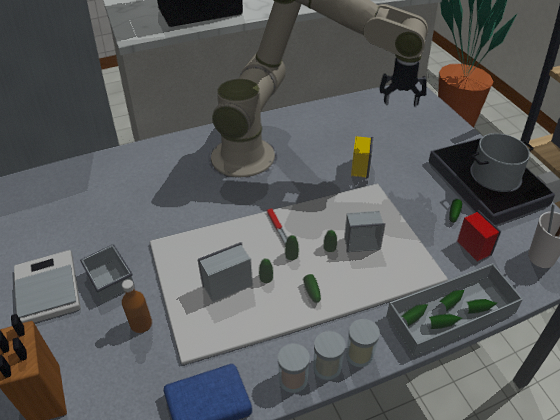

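View pics/c1.png

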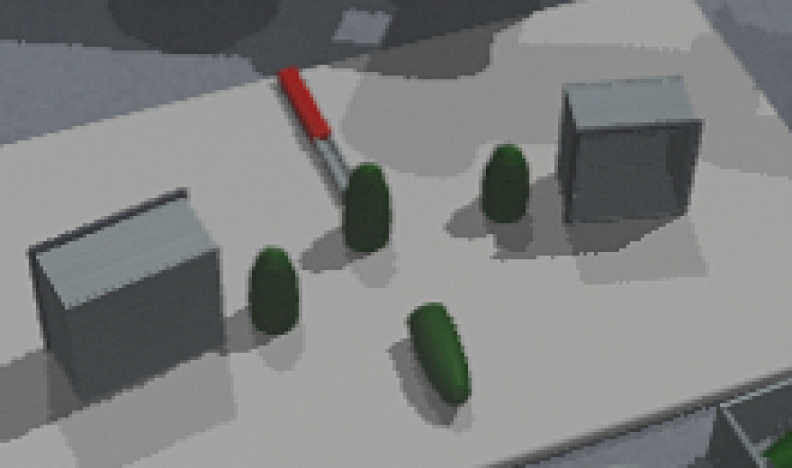

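View pics/c2.png

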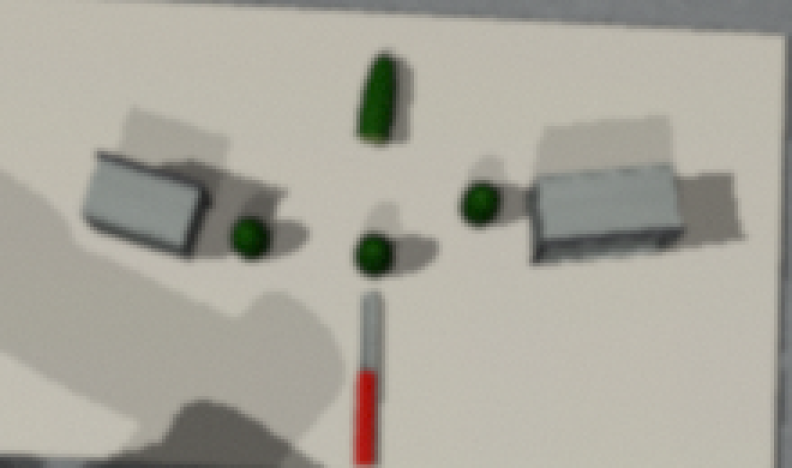

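The scene shows the larger tub at scene (227,272), with its mouth towards the robot. The smaller steel tub is at (363,232), with its mouth facing away. Look-alikes for tub_small are red at (478,237) and yellow at (362,157), both off the board. The steel one on the board fits the description, and both crops confirm it.

```bash
python3 - <<'E'
from h import *
f={c:robot.grab_frame(c) for c in("scene","top")}
off=dict(scene=(190,190),top=(190,130))
def show(n,c,pts,z):
    P=[at(f[c],np.array(p)/3.6+off[c],z)[:2] for p in pts]
    print(n,c,*P,"mid rim",(P[0]+P[1])/2,"len",np.linalg.norm(P[1]-P[0]).round(3),"depth",np.linalg.norm(P[3]-P[1]).round(3),"yaw+x",np.degrees(np.arctan2(*((P[2]+P[3]-P[0]-P[1])[::-1]))).round(1), "edgeyaw",np.degrees(np.arctan2(*(P[1]-P[0])[::-1])).round(1))
show("L","scene",[(30,248),(187,190),(68,308),(220,247)],.125)
show("L","top",[(685,232),(533,243),(670,165),(535,178)],.125)
show("S","scene",[(577,127),(702,120),(565,85),(682,77)],.115)
show("S","top",[(208,190),(98,153),(190,253),(85,215)],.115)
for n,z,ps in[("pepA",.08,dict(top=(482,203))),("pepC",.09,dict(top=(375,255))),("pepB",.075,dict(top=(250,237)))]:
    for c,p in ps.items(): print(n,at(f[c],np.array(p)/3.6+off[c],z))
E
```

```text
L scene [ 0.5238 -0.2928] [ 0.5121 -0.1692] [ 0.5877 -0.283 ] [ 0.5739 -0.1653] mid rim [ 0.51795 -0.231  ] len 0.124 depth 0.062 yaw+x 6.2 edgeyaw 95.4
L top [ 0.5219 -0.2953] [ 0.5092 -0.1627] [ 0.5813 -0.2822] [ 0.567  -0.1639] mid rim [ 0.51555 -0.229  ] len 0.133 depth 0.058 yaw+x 5.8 edgeyaw 95.5
S scene [0.5536 0.1322] [0.5838 0.226 ] [0.5083 0.1447] [0.5354 0.2353] mid rim [0.5687 0.1791] len 0.099 depth 0.049 yaw+x 166.9 edgeyaw 72.2
S top [0.5518 0.124 ] [0.583  0.2227] [0.4951 0.138 ] [0.527  0.2319] mid rim [0.5674  0.17335] len 0.104 depth 0.057 yaw+x 168.4 edgeyaw 72.5
pepA [ 0.5518 -0.1206  0.08  ]
pepC [ 0.5008 -0.0251  0.09  ]
pepB [0.5169 0.0879 0.075 ]
```

Request:
drive_tool(deltas=[{"x": -4.64, "y": -1.09}, {"x": -4.64, "y": -1.09}, {"x": -4.64, "y": -1.09}, {"x": -4.64, "y": -1.09}, {"x": -4.64, "y": -1.09}, {"x": -4.64, "y": -1.09}, {"x": -4.64, "y": -1.09}, {"x": -4.64, "y": -1.09}, {"x": -4.64, "y": -1.09}, {"x": -4.64, "y": -1.09}, {"rz": -0.166}, {}], fingers=3)

```text
invalid input at $.deltas[0]: expected keys x, y, z, rx, ry, rz
```

Request:
drive_tool(deltas=[{"x": -4.64, "y": -1.09, "z": 0, "rx": 0, "ry": 0, "rz": 0}, {"x": -4.64, "y": -1.09, "z": 0, "rx": 0, "ry": 0, "rz": 0}, {"x": -4.64, "y": -1.09, "z": 0, "rx": 0, "ry": 0, "rz": 0}, {"x": -4.64, "y": -1.09, "z": 0, "rx": 0, "ry": 0, "rz": 0}, {"x": -4.64, "y": -1.09, "z": 0, "rx": 0, "ry": 0, "rz": 0}, {"x": -4.64, "y": -1.09, "z": 0, "rx": 0, "ry": 0, "rz": 0}, {"x": -4.64, "y": -1.09, "z": 0, "rx": 0, "ry": 0, "rz": 0}, {"x": -4.64, "y": -1.09, "z": 0, "rx": 0, "ry": 0, "rz": 0}, {"x": -4.64, "y": -1.09, "z": 0, "rx": 0, "ry": 0, "rz": 0}, {"x": -4.64, "y": -1.09, "z": 0, "rx": 0, "ry": 0, "rz": 0}, {"x": 0, "y": 0, "z": 0, "rx": 0, "ry": 0, "rz": -0.166}, {"x": 0, "y": 0, "z": 0, "rx": 0, "ry": 0, "rz": 0}], fingers=3)

```text
time_s: 3.2
tool_pos: [0.6009, 0.1655, 0.231]
orientation: [-0.466, -3.106, 0.0]
wrist_force: [-0.7, 0.2, 0.1]
opening: 0.0298
finger_force: 0.0
```

Request:
drive_tool(deltas=[{"x": 0, "y": 0, "z": 4, "rx": 0, "ry": 0, "rz": 0}, {"x": 0, "y": 0, "z": 4, "rx": 0, "ry": 0, "rz": 0}, {"x": 0, "y": 0, "z": 4, "rx": 0, "ry": 0, "rz": 0}, {"x": 0, "y": 0, "z": 1.9, "rx": 0, "ry": 0, "rz": 0}, {"x": 0, "y": 0, "z": 0, "rx": 0, "ry": 0, "rz": 0}])

```text
time_s: 3.82
tool_pos: [0.5998, 0.1661, 0.0913]
orientation: [-0.466, -3.104, 0.001]
wrist_force: [0.3, 0.8, 0.1]
opening: 0.0301
finger_force: 0.0
```

```bash
python3 - <<'E'
from h import *
g=robot.grab_frame("scene");cv2.imwrite("pics/s1.png",cv2.resize(g["pixels"][150:320,250:450,::-1],None,fx=3.5,fy=3.5,interpolation=3))
E
```

```text
(no output)
```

View pics/s1.png

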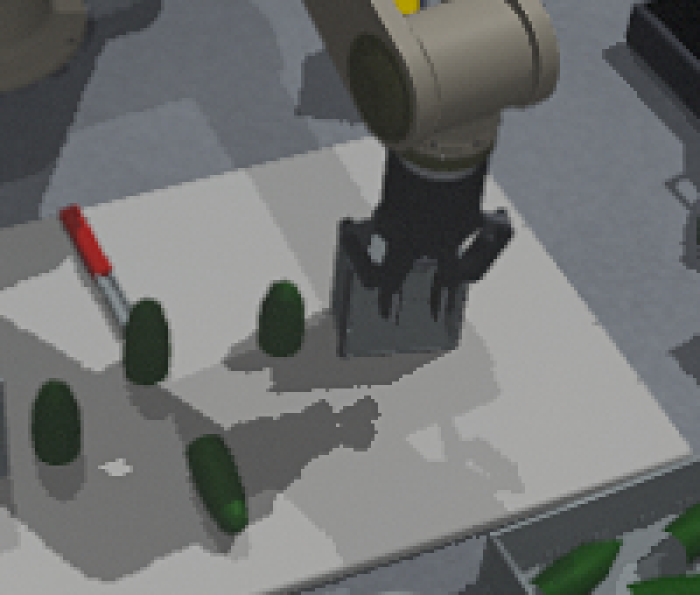

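The fingertips, at (385,315) and (437,315) in the crop, sit centred in front of the small tub's mouth, just below its upper rim. Next I push.

Request:
drive_tool(deltas=[{"x": 1, "y": 0, "z": 0, "rx": 0, "ry": 0, "rz": 0}, {"x": 1, "y": 0, "z": 0, "rx": 0, "ry": 0, "rz": 0}, {"x": 0.5, "y": 0, "z": 0, "rx": 0, "ry": 0, "rz": 0}, {"x": 0.5, "y": 0, "z": 0, "rx": 0, "ry": 0, "rz": 0}, {"x": 0.5, "y": 0, "z": 0, "rx": 0, "ry": 0, "rz": 0}, {"x": 0.5, "y": 0, "z": 0, "rx": 0, "ry": 0, "rz": 0}])

```text
time_s: 4.62
tool_pos: [0.5622, 0.1774, 0.0923]
orientation: [-0.463, -3.107, 0.0]
wrist_force: [0.0, -0.5, -0.1]
opening: 0.0299
finger_force: 0.1
```

```bash
python3 - <<'E'
from h import *
g=robot.grab_frame("scene");cv2.imwrite("pics/s2.png",cv2.resize(g["pixels"][150:320,250:450,::-1],None,fx=3.5,fy=3.5,interpolation=3))
E
```

```text
(no output)
```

View pics/s2.png

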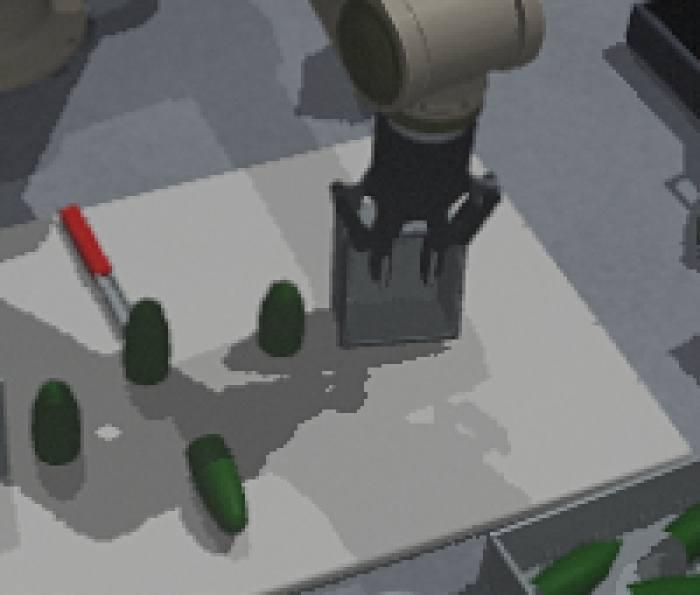

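The lower mouth edge has risen from row 355 to about row 342, so the tub is tipping. I continue the push.

Request:
drive_tool(deltas=[{"x": 0.5, "y": 0, "z": 0, "rx": 0, "ry": 0, "rz": 0}, {"x": 0.5, "y": 0, "z": 0, "rx": 0, "ry": 0, "rz": 0}, {"x": 0.5, "y": 0, "z": 0, "rx": 0, "ry": 0, "rz": 0}, {"x": 0.5, "y": 0, "z": 0, "rx": 0, "ry": 0, "rz": 0}, {"x": 0.5, "y": 0, "z": 0, "rx": 0, "ry": 0, "rz": 0}, {"x": 0.5, "y": 0, "z": 0, "rx": 0, "ry": 0, "rz": 0}, {"x": 0.5, "y": 0, "z": 0, "rx": 0, "ry": 0, "rz": 0}, {"x": 0.5, "y": 0, "z": 0, "rx": 0, "ry": 0, "rz": 0}, {"x": 0, "y": 0, "z": 0, "rx": 0, "ry": 0, "rz": 0}, {"x": 0, "y": 0, "z": 0, "rx": 0, "ry": 0, "rz": 0}])

```text
time_s: 5.92
tool_pos: [0.5244, 0.189, 0.0923]
orientation: [0.463, 3.107, 0.0]
wrist_force: [-0.4, -0.0, -0.1]
opening: 0.0299
finger_force: 0.0
```

```bash
python3 - <<'E'
from h import *
g=robot.grab_frame("scene");cv2.imwrite("pics/s3.png",cv2.resize(g["pixels"][150:320,250:450,::-1],None,fx=3.5,fy=3.5,interpolation=3))
E
```

```text
(no output)
```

View pics/s3.png

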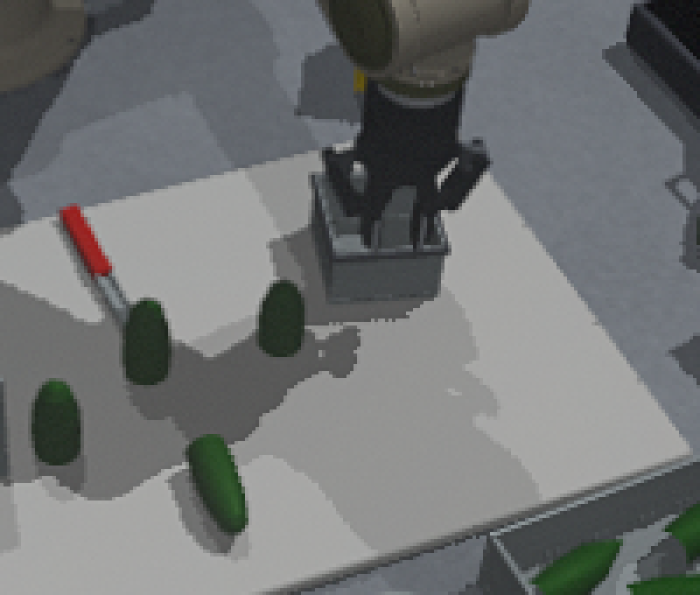

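The small tub stands mouth up, with its rim at about (380,210) and its base at about (385,300). I lift away and go to the large tub.

Request:
drive_tool(deltas=[{"x": 0, "y": 0, "z": -3.5, "rx": 0, "ry": 0, "rz": 0}, {"x": 0, "y": 0, "z": -3.5, "rx": 0, "ry": 0, "rz": 0}, {"x": 0, "y": 0, "z": -3.5, "rx": 0, "ry": 0, "rz": 0}, {"x": 0, "y": 0, "z": -3.5, "rx": 0, "ry": 0, "rz": 0}, {"x": 0, "y": 0, "z": 0, "rx": 0, "ry": 0, "rz": -0.131}, {"x": 0, "y": 0, "z": 0, "rx": 0, "ry": 0, "rz": -0.131}, {"x": 0, "y": 0, "z": 0, "rx": 0, "ry": 0, "rz": -0.131}, {"x": 0, "y": 0, "z": 0, "rx": 0, "ry": 0, "rz": 0}])

```text
time_s: 6.98
tool_pos: [0.5243, 0.1889, 0.2323]
orientation: [0.151, -3.138, 0.0]
wrist_force: [0.6, -0.1, 0.7]
opening: 0.0301
finger_force: 0.0
```

Request:
drive_tool(deltas=[{"x": 0.93, "y": -4.62, "z": 0, "rx": 0, "ry": 0, "rz": 0}, {"x": 0.93, "y": -4.62, "z": 0, "rx": 0, "ry": 0, "rz": 0}, {"x": 0.93, "y": -4.62, "z": 0, "rx": 0, "ry": 0, "rz": 0}, {"x": 0.93, "y": -4.62, "z": 0, "rx": 0, "ry": 0, "rz": 0}, {"x": 0.93, "y": -4.62, "z": 0, "rx": 0, "ry": 0, "rz": 0}, {"x": 0.93, "y": -4.62, "z": 0, "rx": 0, "ry": 0, "rz": 0}, {"x": 0.93, "y": -4.62, "z": 0, "rx": 0, "ry": 0, "rz": 0}, {"x": 0.93, "y": -4.62, "z": 0, "rx": 0, "ry": 0, "rz": 0}, {"x": 0.93, "y": -4.62, "z": 0, "rx": 0, "ry": 0, "rz": 0}, {"x": 0, "y": 0, "z": 0, "rx": 0, "ry": 0, "rz": 0}])

```text
time_s: 8.22
tool_pos: [0.4807, -0.2355, 0.2319]
orientation: [0.142, -3.138, 0.0]
wrist_force: [0.3, 0.2, -0.1]
opening: 0.0298
finger_force: 0.0
```

Request:
drive_tool(deltas=[{"x": 0, "y": 0, "z": 4, "rx": 0, "ry": 0, "rz": 0}, {"x": 0, "y": 0, "z": 4, "rx": 0, "ry": 0, "rz": 0}, {"x": 0, "y": 0, "z": 3, "rx": 0, "ry": 0, "rz": 0}, {"x": 0, "y": 0, "z": 2, "rx": 0, "ry": 0, "rz": 0}, {"x": 0, "y": 0, "z": 0, "rx": 0, "ry": 0, "rz": 0}])

```text
time_s: 8.85
tool_pos: [0.4809, -0.2318, 0.1013]
orientation: [0.151, -3.136, -0.003]
wrist_force: [0.0, 0.7, 1.2]
opening: 0.03
finger_force: 0.0
```

```bash
python3 - <<'E'
from h import *
g=robot.grab_frame("scene");cv2.imwrite("pics/s4.png",cv2.resize(g["pixels"][150:320,170:410,::-1],None,fx=3.3,fy=3.3,interpolation=3))
E
```

```text
(no output)
```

View pics/s4.png

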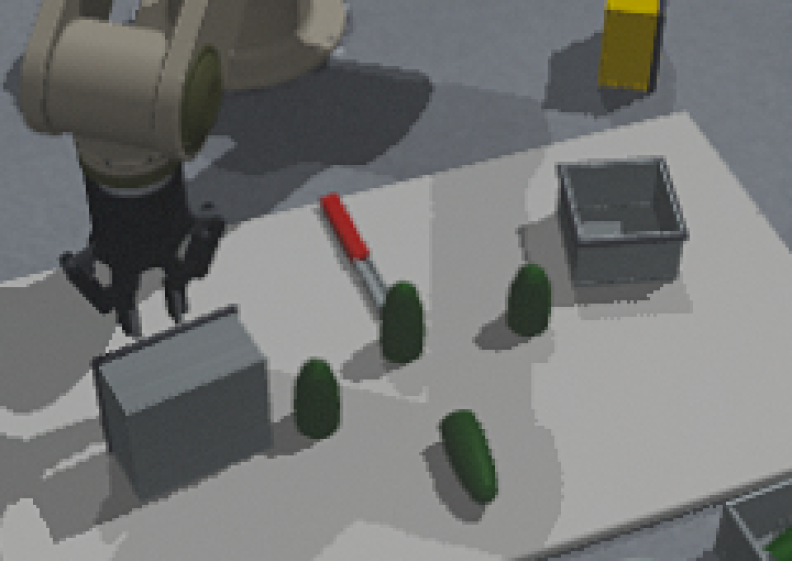

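The small tub stands, with its rim at (622,200). The fingers at (135,330) and (178,315) are behind the large tub's rim, which runs (97,362)-(237,310), and are roughly centred. I push.

Request:
drive_tool(deltas=[{"x": -1, "y": 0, "z": 0, "rx": 0, "ry": 0, "rz": 0}, {"x": -1, "y": 0, "z": 0, "rx": 0, "ry": 0, "rz": 0}, {"x": -0.5, "y": 0, "z": 0, "rx": 0, "ry": 0, "rz": 0}, {"x": -0.5, "y": 0, "z": 0, "rx": 0, "ry": 0, "rz": 0}, {"x": -0.5, "y": 0, "z": 0, "rx": 0, "ry": 0, "rz": 0}, {"x": -0.5, "y": 0, "z": 0, "rx": 0, "ry": 0, "rz": 0}, {"x": -0.5, "y": 0, "z": 0, "rx": 0, "ry": 0, "rz": 0}, {"x": -0.5, "y": 0, "z": 0, "rx": 0, "ry": 0, "rz": 0}, {"x": -0.5, "y": 0, "z": 0, "rx": 0, "ry": 0, "rz": 0}, {"x": -0.5, "y": 0, "z": 0, "rx": 0, "ry": 0, "rz": 0}])

```text
time_s: 10.15
tool_pos: [0.5414, -0.2271, 0.1023]
orientation: [-0.153, 3.138, -0.0]
wrist_force: [0.1, 0.6, -0.7]
opening: 0.0301
finger_force: 0.0
```

Request:
drive_tool(deltas=[{"x": -0.5, "y": 0, "z": 0, "rx": 0, "ry": 0, "rz": 0}, {"x": -0.5, "y": 0, "z": 0, "rx": 0, "ry": 0, "rz": 0}, {"x": -0.5, "y": 0, "z": 0, "rx": 0, "ry": 0, "rz": 0}, {"x": -0.5, "y": 0, "z": 0, "rx": 0, "ry": 0, "rz": 0}, {"x": 0, "y": 0, "z": 0, "rx": 0, "ry": 0, "rz": 0}, {"x": 0, "y": 0, "z": 0, "rx": 0, "ry": 0, "rz": 0}])

```text
time_s: 10.9
tool_pos: [0.5608, -0.2252, 0.1022]
orientation: [0.153, -3.138, -0.0]
wrist_force: [0.1, -0.1, -0.0]
opening: 0.0301
finger_force: 0.0
```

```bash
python3 - <<'E'
from h import *
g=robot.grab_frame("scene");cv2.imwrite("pics/s5.png",cv2.resize(g["pixels"][150:320,170:410,::-1],None,fx=3.3,fy=3.3,interpolation=3))
E
```

```text
(no output)
```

View pics/s5.png

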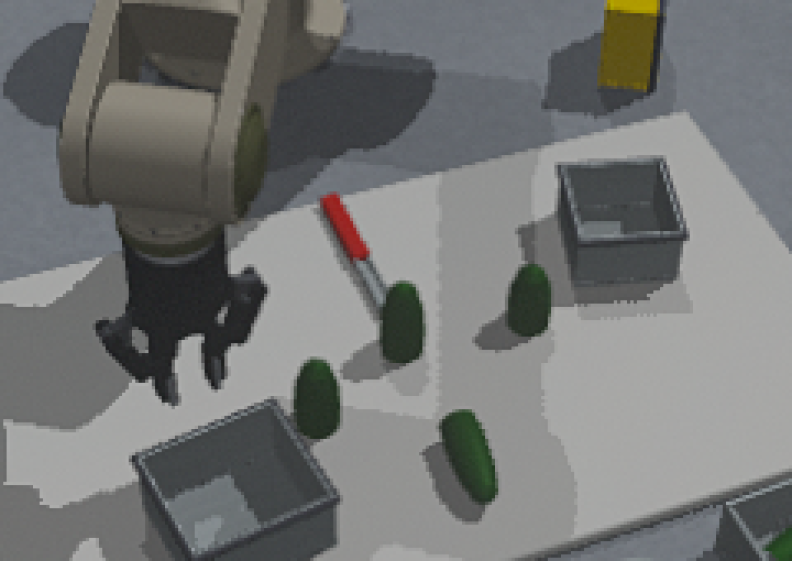

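The large tub stands mouth up, with its rear rim at (135,458)-(275,403), and the peppers have not moved. I lift and check the shift.

Request:
drive_tool(deltas=[{"x": 0, "y": 0, "z": -3.5, "rx": 0, "ry": 0, "rz": 0}, {"x": 0, "y": 0, "z": -3.5, "rx": 0, "ry": 0, "rz": 0}, {"x": 0, "y": 0, "z": -3.5, "rx": 0, "ry": 0, "rz": 0}, {"x": 0, "y": 0, "z": -3.5, "rx": 0, "ry": 0, "rz": 0}, {"x": 0, "y": 0, "z": 0, "rx": 0, "ry": 0, "rz": 0}, {"x": 0, "y": 0, "z": 0, "rx": 0, "ry": 0, "rz": 0}])

```text
time_s: 11.7
tool_pos: [0.5605, -0.2251, 0.2414]
orientation: [0.152, -3.137, -0.001]
wrist_force: [-0.5, -0.2, -0.5]
opening: 0.0298
finger_force: 0.0
```

```bash
python3 - <<'E'
from h import *
g=robot.grab_frame("scene")
cr=lambda p:np.array(p)/3.3+(170,150)
for n,a,b,z in[("L",(135,458),(275,403),.08),("S",(573,238),(687,235),.075)]:
    print(n,"turn mid",(at(g,cr(a),z)+at(g,cr(b),z))[:2]/2)
for n in("tub_large_turn","tub_small_turn"):
    for r in robot.place_of(n,"scene")[:2]: print(n,r["score"],at(g,r["at"],.015))
E
```

```text
L turn mid [ 0.58845 -0.22455]
S turn mid [0.51785 0.1891 ]
tub_large_turn 0.67 [ 0.592  -0.2334  0.015 ]
tub_small_turn 0.97 [0.7022 0.4583 0.015 ]
tub_small_turn 0.55 [0.5211 0.1776 0.015 ]
```

Both turning edges are within about 1 cm of where they started, and the arm is clear of everything. I hand in the job.

```bash
python3 -c "
from rig import robot
print(robot.close_job())"
```

```text
the job is handed in; nothing more can be done
None
```

Both tubs are standing on their bases, mouth up, with each turning edge about 1 cm or less from its start by camera; no bystander near the tubs looked moved, and the job is handed in (no verdict was returned).

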